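Lock the change-parts tray and show the film-reel hub to the inspection camera

TASK

Swing the tray's keeper bar shut over the spare cup ring until it clicks home in its detent. Then lift the blue film-reel hub out of its pocket and finish holding it still in the air in front of the inspection camera: right side up, its flat underside squarely facing the lens, its centre on the lens axis 12 cm out from the glass. Do not let go of it at the end, keep it off the camera, and leave the ring, jug, bottle and shaker where they are.

Things in the scene. Friction and masses are not known exactly. Their poses are not given: they have to be found in the camera images.
- tray: White plastic tray, 160 (x) by 310 (y) by 14 mm high, fixed to the bench. Origin under its centre, z up. Two round pockets 5 mm deep (floor 9 mm above the bench): the hub's, 130 mm across, centred at x 0, y -75 mm; the ring's, 104 mm across, centred at x 0, y +75 mm. The keeper bar's hinge stands at x +60, y 0 mm.
- keeper (a joint): Keeper bar angle, rad. 0 = shut on its end stop, over the centre of the ring's pocket; grows as it opens, anticlockwise from above, to 1.45. From about 1.1 it lies over the hub's flange and blocks it. Stays where it is left (about 1 N at the knob moves it). A sprung ball resists with up to about 6 N at the knob between 0.09 and 0.05, then the bar clicks home; shut means below 0.03.
- keeper_pin (a point): Centre of the top of the orange upright knob near the free end of the keeper bar, 150 mm from the hinge axis, 78 mm above the bench. The knob is a plain round post 14 mm in diameter, standing on the bar (bar's top 32 mm above the bench). The bar is flat steel, 180 mm long, 18 mm wide, 8 mm thick, its underside 24 mm above the bench.
- keeper_hinge (a point): Point on the keeper bar's vertical hinge axis, 24 mm above the bench.
- hub: Blue four-lobed film-reel hub, loose, 220 g or so, lying in its pocket. Origin: centre of its flat underside; z is its axis, up. Flange 124 mm across the lobes, 8 mm thick, with dark rubber discs in the lobes; a collar 40 mm across reaches 13 mm above the underside; then a plain round steel spindle 28 mm in diameter rises to 55 mm above the underside: grip it there.
- ring: Spare aluminium cup ring, loose, 100 mm outside, 80 mm inside, 12 mm high, lying in the other pocket. Origin: centre of its underside. Leave alone.
- camera: Inspection camera, fixed to the bench: black box 100 by 100 by 35 mm with a grey neck carrying a tilted white ring lamp 76 mm across. Origin: under the centre of the box. Front is -x. It is at most 110 mm high.
- lens: The camera's round lens head. Origin: centre of the front of the glass, straight above the centre of the box, 90 mm above the bench. z is the lens axis, pointing out of the glass: upward, leaning 25 degrees from the vertical towards the camera's front (-x of camera).
- focus (a point): The point in the air on the lens axis 120 mm out from the glass, where the centre of the hub's underside must be (199 mm above the bench).
- jug: Clear plastic measuring jug with a handle, 90 mm across, 115 mm high, standing. Origin under its centre. Leave alone.
- syrup: Amber syrup bottle with a white cap, 60 mm across, 170 mm high, standing. Origin under its centre. Leave alone.
- shaker: Open steel shaker tin, 84 mm across, 130 mm high, standing. Origin under its centre. Leave alone.
Not all that is in view belongs to the job. Several things have the shape of the hub; the one meant has the colours described above. What is shaped like the camera but pink is not meant.

How it is judged:
By the outcome, as a careful person would: the job done as asked, in the order asked, and still so for the second after the job is handed in, while the arm keeps its last pose, push and grip.
It also fails if it takes over 61 s, if anything falls off the work surface, if the arm or the gripper's body presses on something with over 40 N, if the wrist force passes 120 N, or if a joint passes its speed limit or range.

ROBOT

A 7-joint arm with a two-finger parallel gripper is mounted at the origin on the work surface. World frame = base frame: x ahead of the robot, y to its left, z up, the work surface at z = 0. Lengths are in m, angles in rad, forces in N, time in s.
With the tool pointing down it reaches from about 0.425 to 0.925 m from the base axis. Payload 6.8 kg.
Tool frame: the origin (TCP) lies at the very end of the fingers, on their centre line; the grasp point (between the pads) lies 19 mm behind it; z points along the fingers, y is the line along which they close (so a half turn about z gives the same grasp; the last joint's range is limited). The gripper opens to 85 mm and grips with 20 to 120 N. Pads are 22 mm wide; open, the fingers measure 114 mm over their backs; the gripper's body (76 mm by 85 mm) begins 54 mm behind the grasp point. The pads swing forward as they close: fully open they stand 13 mm farther back than shut.
Start: joints at [1.155, 0.477, 0.022, 1.555, -0.011, 1.109, -0.083], TCP at [0.205, -0.643, 0.231] pointing down, gripper open.
Joint ranges: [-2.96, 2.96], [-0.34, 2.1], [-1.41, 1.46], [0.24, 2.44], [-1.37, 4.51], [0.17, 1.92], [-2.96, 2.96]. Speed limits (rad/s): [2.39, 2.39, 3.14, 3.14, 3.14, 3.14, 3.14].

INTERFACE

Orientations are given as a unit quaternion [w, x, y, z].
In Python, from station import bot gives the robot as it stands. The module is installed in compiled form; this text tells all that it offers.
- The arm moves only by the shell command python3 -m jog 'ROWS' [OPENING] [FORCE]. ROWS is JSON, a list of rows, each a list of 4 numbers: the shift along the tool's x, y, z in cm, then the turn about the tool's z in rad. In form: [[x, y, z, spin], ...]. A call has 1 to 20 rows; each row is the pose to reach, as a shift and turn from the pose commanded when the call began, along the tool's axes at that moment; what a row does not reach only later rows make up. A row lasts 1/12 s, in which the tool goes at most 41.7 mm and 7.16 degrees, less where a joint would pass 70% of its speed; a pose out of reach is approached as far as the arm can. A call with a gripper value outside its range is refused whole. OPENING is the closure, from -1 (fully open) to 1 (shut), set as the call begins (- or left out, the last holds). The fingers move at their own pace and stop on an object; FORCE is the grip in N (left out, the last holds). Time passes only in rows, so rows that repeat a pose let the fingers close. It gives the time, the measured TCP pose, the force, the opening and the grip force at its end, in the units of the state.
- bot.get_obs(): the state, without advancing time (a new reading comes with each control period).
- bot.read_camera(name): name is "scene" or "top"; returns a dict with "pixels" (480x640x3 uint8, red, green, blue), "depth" (480x640 float32, m along the optical axis (not along the pixel's ray), 0 where there is no reading), "fovy" (degrees; the focal length in pixels is half the picture's height over the tangent of half this angle, whatever the lens; pixels are square), "cx", "cy" (the principal point, pixels), "pose" (4x4, takes a point from camera to world coordinates). Camera axes: x right, y down, z forward; pixel columns grow to the right and rows downward; lengths in m; the calibration is good to about 2 mm. A picture is of the moment at which its call begins.
- bot.hand_in(): hands the job in; it is judged then, once.
The state is a dict: "t": time; "q": joint angles; "joint_vel": joint speeds; "joint_torque": joint torques, N m; "eef_pos": TCP position; "tool_rot": TCP orientation; "contact_force": force on the tool from outside, world axes, zero at the start; "torque": the same for the moment, N m; "gripper_width": opening from 0.0 (shut) to 1.0 (fully open); "grasp_force": force on a finger pad.
Only numpy, scipy, OpenCV 4.12 (cv2) and the standard library are available. Lean on these libraries where they do the work, as an engineer would, in place of code of your own. Each camera call takes 0.05 s, during which the arm holds its last target. There are 200 camera calls.

## Working session

There is one attempt and no reset: what is moved stays moved. The work goes in short steps, Python scripts to look and compute and a shell command to move; the robot and the scene stay as the last step left them, time stands still between calls to the robot, and variables do not carry over. Pictures are saved under pics/ and viewed, at most 10 in all, crops included, and the job is handed in when it is done.

```bash
mkdir -p pics; cat > h.py <<'E'
import numpy as np,cv2,pickle
from station import bot
def snap(name,tag):
    c=bot.read_camera(name); cv2.imwrite(f'pics/{tag}.png',c['pixels'][:,:,::-1]); pickle.dump(c,open(f'{tag}.pkl','wb')); return c
def load(tag): return pickle.load(open(f'{tag}.pkl','rb'))
def ray(c,u,v):
    f=240/np.tan(np.radians(c['fovy']/2)); d=np.array([(u-c['cx'])/f,(v-c['cy'])/f,1]); P=np.array(c['pose']); return P[:3,3],P[:3,:3]@d
def atz(c,u,v,z):
    o,d=ray(c,u,v); return o+d*(z-o[2])/d[2]
def dep(c,u,v):
    o,d=ray(c,u,v); return o+d*c['depth'][int(round(v)),int(round(u))]
E
python3 - <<'E'
from h import *
for n in('scene','top'):
    c=snap(n,n+'0'); print(n,c['fovy'],c['cx'],c['cy'],np.round(c['pose'],3).tolist())
print(bot.get_obs())
E
```

```text
scene 53.34381782450844 314.12200350482436 230.3518678447003 [[0.859, 0.398, -0.322, 1.052], [0.512, -0.647, 0.565, -0.689], [0.017, -0.65, -0.76, 1.103], [0.0, 0.0, 0.0, 1.0]]
top 42.9301669340313 309.70332776156874 238.43731751455124 [[0.01, -0.998, 0.063, 0.555], [-1.0, -0.009, 0.012, 0.04], [-0.012, -0.063, -0.998, 1.511], [0.0, 0.0, 0.0, 1.0]]
{'t': 0.1, 'q': array([ 1.15490599,  0.47772468,  0.02236364,  1.55635493, -0.01152832,
        1.10931788, -0.08312331]), 'joint_vel': array([-1.17507523e-04, -2.68658492e-03,  1.01753134e-03, -1.66396417e-03,
        9.98128286e-04,  1.98637666e-06,  3.15015787e-04]), 'joint_torque': array([ 3.71988819e-03, -5.97760749e+01,  1.61313593e+00, -2.81959480e+01,
        1.27855709e-02,  4.90074905e-03,  1.89721834e-05]), 'eef_pos': array([ 0.20431334, -0.64276635,  0.2304175 ]), 'tool_rot': array([-8.18556676e-04,  9.88183795e-01,  1.53271278e-01, -1.80993919e-04]), 'contact_force': array([ 0.2046937 , -0.08555155,  0.38350973]), 'torque': array([-0.04379977,  0.02790804,  0.01677702]), 'grasp_force': 0.0, 'gripper_width': 1.0043206851828819}
```

View pics/top0.png

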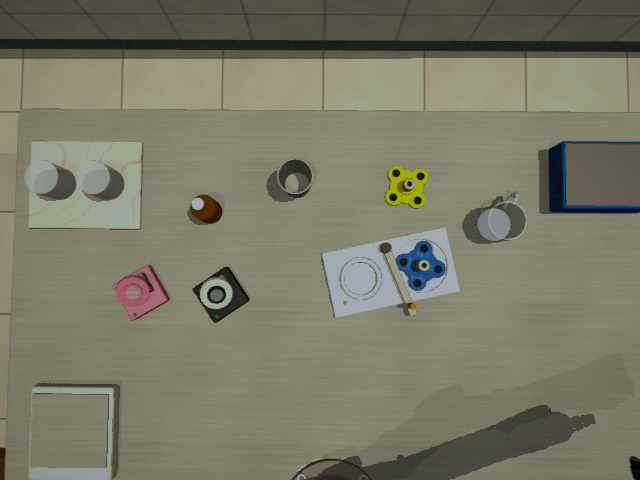

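View pics/scene0.png

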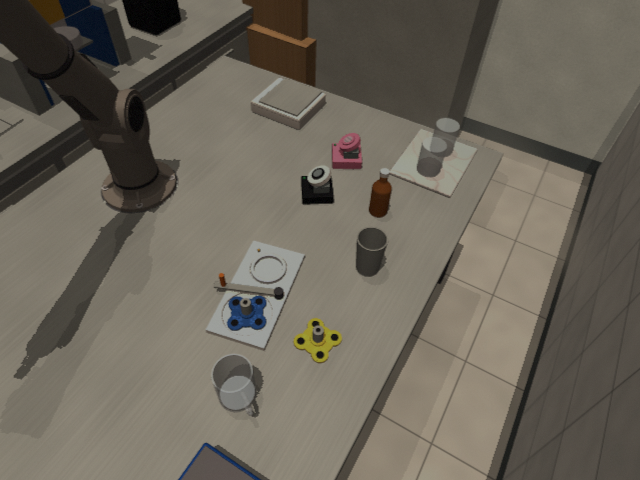

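The top view shows these lookalikes: blue hub at (424,265) against the yellow one at (407,187), and black camera at (220,294) against the pink one at (140,292). I'm going with the blue hub and the black camera. The keeper hinge is at (386,247) and the orange knob at (412,309). I'll check this in one close crop.

```bash
python3 - <<'E'
from h import *
t=load('top0');s=load('scene0')
a=cv2.resize(t['pixels'][222:322,315:465],(600,400),interpolation=cv2.INTER_CUBIC)
b=cv2.resize(t['pixels'][260:330,185:255],(200,200),interpolation=cv2.INTER_CUBIC)
d=cv2.resize(s['pixels'][155:215,290:350],(200,200),interpolation=cv2.INTER_CUBIC)
cv2.imwrite('pics/crop1.png',np.hstack([a,np.vstack([b,d])])[:,:,::-1])
def blob(c,m,tag):
    n,l,st,ce=cv2.connectedComponentsWithStats(m.astype(np.uint8))
    for i in range(1,n):
        if st[i,4]>15:
            uv=ce[i]; p=[dep(c,u,v) for v,u in np.argwhere(l==i)]; p=np.array(p); z=p[:,2]; top=p[z>np.percentile(z,80)]
            print(tag,st[i],uv.round(1),'med',np.median(p,0).round(3),'top',np.median(top,0).round(3))
for c,n in((t,'top'),(s,'scene')):
    h=cv2.cvtColor(c['pixels'],cv2.COLOR_RGB2HSV); H,S,V=cv2.split(h)
    blob(c,(H>100)&(H<120)&(S>140)&(V>60),n+' blue')
    blob(c,(H>5)&(H<16)&(S>170)&(V>110),n+' orange')
E
```

```text
top blue [561 141  79  68 604] [587.4 178.9] med [ 0.771 -0.569  0.089] top [ 0.769 -0.587  0.093]
top blue [ 396  241   49   49 1034] [420.  265.3] med [ 0.584 -0.209  0.018] top [ 0.578 -0.202  0.022]
scene blue [228 296  38  34 693] [246.8 314.3] med [ 0.593 -0.223  0.017] top [ 0.597 -0.221  0.02 ]
scene blue [179 443  81  37 244] [220.2 461.8] med [ 0.766 -0.536  0.089] top [ 0.765 -0.537  0.091]
```

View pics/crop1.png

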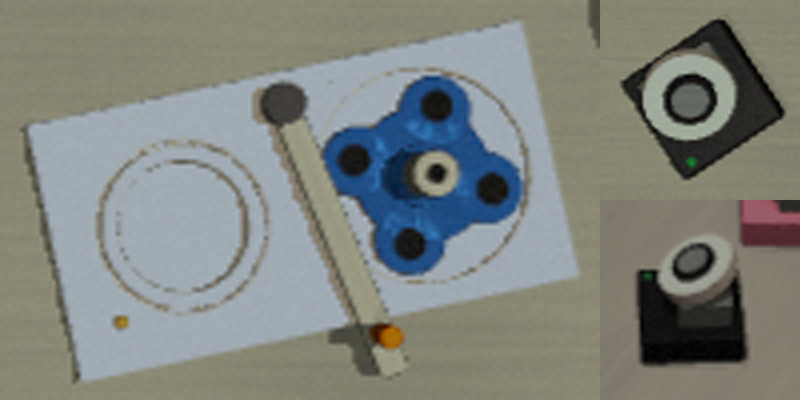

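The crop confirms a blue hub with dark discs at crop (436,105), (354,160), (492,188) and (410,244), and spindle top at (436,173). The tray corners, hinge at (284,104), knob top at (392,336) and black camera with lens at (690,100) are all clear.

```bash
python3 - <<'E'
from h import *
t=load('top0');s=load('scene0')
A=lambda x,y:(315+(x+.5)/4-.5,222+(y+.5)/4-.5)
B=lambda x,y:(185+(x+.5)*.35-.5,260+(y+.5)*.35-.5)
D=lambda x,y:(290+(x+.5)*.3-.5,155+(y+.5)*.3-.5)
z=lambda p,h:atz(t,*p,h).round(4)
co=[z(A(*p),.014) for p in((25,126),(522,20),(579,274),(80,381))]
cen=np.mean(co,0); e=(co[0]+co[3]-co[1]-co[2]); yaw=np.arctan2(-e[0],e[1])
e2=(co[0]+co[1]-co[2]-co[3]); yaw2=np.arctan2(e2[1],e2[0])
print('tray',cen,yaw,yaw2,np.linalg.norm(e)/2,np.linalg.norm(e2)/2)
c,q=np.cos(yaw),np.sin(yaw);R=np.array([[c,-q],[q,c]])
T=lambda x,y:(cen[:2]+R@[x,y]).round(4)
print('pockets hub,ring,hinge',T(0,-.075),T(0,.075),T(.06,0))
hin=z(A(284,104),.034);kn=z(A(392,336),.078)
print('hinge',hin,'knob',kn, 'pxring',z(A(184,227),.021))
H=T(.06,0); k=kn[:2]-H; sh=T(0,.075)-H
print('r',np.linalg.norm(k),'angle',np.arctan2(k[1],k[0])%6.283-np.arctan2(sh[1],sh[0])%6.283,'phi0',np.arctan2(sh[1],sh[0]))
print('hub discs',z(A(423,174.25),.017),'spindle',z(A(436,173),.064))
def tri(a,b):
    o1,d1=ray(t,*a);o2,d2=ray(s,*b);M=np.c_[d1,-d2];x=np.linalg.lstsq(M,o2-o1,rcond=None)[0];p,q=o1+x[0]*d1,o2+x[1]*d2;return((p+q)/2).round(4),np.linalg.norm(p-q).round(4)
print('lens tri',tri(B(90,100),D(94,60)),'z',z(B(90,100),.09))
print('box',[z(B(*p),.035) for p in((22,85),(122,20),(184,115),(88,180))],np.mean([z(B(*p),.035) for p in((22,85),(122,20),(184,115),(88,180))],0))
for c,(u0,u1,v0,v1) in((t,(190,245,262,325)),(s,(300,335,162,192))):
    P=[];
    for v in range(v0,v1):
        for u in range(u0,u1):
            px=c['pixels'][v,u].astype(int); p=dep(c,u,v)
            if px.min()>150 and .06<p[2]<.12: P.append(p)
    P=np.array(P);
    for _ in range(3):
        m=P.mean(0);n=np.linalg.svd(P-m)[2][2];n*=np.sign(n[2]);r=(P-m)@n;P=P[abs(r)<.006]
    print('lamp',len(P),m.round(4),n.round(3),np.degrees(np.arccos(n[2])),np.std(r))
E
```

```text
tray [ 0.569275 -0.137975  0.014   ] 0.22032356423681215 0.2186348010315337 0.3113769821293796 0.15883105804596281
pockets hub,ring,hinge [ 0.5857 -0.2112] [ 0.5529 -0.0648] [ 0.6278 -0.1249]
hinge [ 0.6268 -0.1249  0.034 ] knob [ 0.4899 -0.1832  0.078 ] pxring [ 0.552  -0.0658  0.021 ]
r 0.14971740045833018 angle 1.075999693351593 phi0 2.4653880597849804
hub discs [ 0.5856 -0.2116  0.017 ] spindle [ 0.5854 -0.2114  0.064 ]
lens tri (array([0.5108, 0.2745, 0.0882]), np.float64(0.0002)) z [0.511  0.2743 0.09  ]
box [array([0.5213, 0.3412, 0.035 ]), array([0.577 , 0.2575, 0.035 ]), array([0.4975, 0.2036, 0.035 ]), array([0.4421, 0.2837, 0.035 ])] [0.509475 0.2715   0.035   ]
lamp 373 [0.5145 0.2764 0.086 ] [-0.36  -0.239  0.902] 25.59291013420641 0.0025891691862373312<stdin>:31: RuntimeWarning: Mean of empty slice.
  ret = ret.dtype.type(ret / rcount)
Traceback (most recent call last):
numpy.linalg.LinAlgError: 1-dimensional array given. Array must be at least two-dimensional
```

Everything is located to about 2 mm. The rows can't tilt the tool, but the finish needs a 25° tilt. Before starting, I'll test whether reaching past the limit in free space tilts it. The fallback is pivoting the hub in the grip.

```bash
python3 -m jog '[[0,4,0,0],[0,8,0,0],[0,12,0,0],[0,16,0,0],[0,20,0,0],[0,24,0,0],[0,28,0,0],[0,32,0,0],[0,36,0,0],[0,36,0,0]]'; python3 -c "
from h import *
o=bot.get_obs();print(o['q'].round(3),o['eef_pos'],o['tool_rot'],o['t'])"
```

```text
t: 0.93
eef_pos: [0.2783, -0.934, 0.2206]
tool_rot: [0.001, 0.991, 0.137, 0.006]
contact_force: [-2.0, -1.4, -0.5]
gripper_width: 1.0
grasp_force: 0.0
[ 1.145  1.213  0.618  0.294 -0.589  1.681  0.017] [ 0.27832846 -0.93399775  0.22057583] [0.00115006 0.99062113 0.13650968 0.00579283] 0.9333
```

The limit only stops the motion and adds no tilt, so I'll pivot the hub in the grip. The keeper comes first. I'll straddle the knob with the fingers half open and work out the arc.

```bash
cat >> h.py <<'E'
from scipy.spatial.transform import Rotation as Ro
def rel(p,az=None,pos=None,quat=None):
    """target pos / azimuth(deg) of tool y -> [x,y,z cm, spin]"""
    o=bot.get_obs(); pos=o['eef_pos'] if pos is None else pos; R=Ro.from_quat(np.roll(o['tool_rot'] if quat is None else quat,-1)).as_matrix()
    s=0 if az is None else -((np.radians(az)-np.arctan2(R[1,1],R[0,1])+np.pi)%(2*np.pi)-np.pi)
    return [*(R.T@(np.array(p)-pos)*100).round(2),round(s,3)]
E
python3 - <<'E'
from h import *
print(rel([.490,-.183,.20],-70))
E
```

```text
[np.float64(40.67), np.float64(-66.58), np.float64(2.25), np.float64(-0.075)]
```

```bash
python3 -m jog '[[40.7,-66.6,2,-0.07],[40.7,-66.6,2,-0.07],[40.7,-66.6,2,-0.07],[40.7,-66.6,2,-0.07],[40.7,-66.6,2,-0.07],[40.7,-66.6,2,-0.07],[40.7,-66.6,2,-0.07],[40.7,-66.6,2,-0.07],[40.7,-66.6,2,-0.07],[40.7,-66.6,2,-0.07],[40.7,-66.6,2,-0.07],[40.7,-66.6,2,-0.07],[40.7,-66.6,2,-0.07],[40.7,-66.6,2,-0.07],[40.7,-66.6,2,-0.07],[40.7,-66.6,2,-0.07],[40.7,-66.6,2,-0.07],[40.7,-66.6,2,-0.07],[40.7,-66.6,2,-0.07],[40.7,-66.6,2,-0.07]]' 0.2
python3 -c "
from h import *
print(rel([.490,-.183,.047],-68),bot.get_obs()['q'].round(2))"
```

```text
t: 2.6
eef_pos: [0.4919, -0.1774, 0.2039]
tool_rot: [0.002, 0.985, 0.173, 0.005]
contact_force: [1.2, 0.6, -0.6]
gripper_width: 0.401
grasp_force: 0.0
[np.float64(-0.52), np.float64(0.36), np.float64(15.69), np.float64(-0.036)] [-0.36  0.3   0.71  1.99 -0.24  0.93 -0.75]
```

```bash
python3 -m jog '[[-0.5,0.4,4,-0.04],[-0.5,0.4,8,-0.04],[-0.5,0.4,11,-0.04],[-0.5,0.4,14,-0.04],[-0.5,0.4,15.7,-0.04],[-0.5,0.4,15.7,-0.04]]' 0.4
python3 - <<'E'
from h import *
H=np.array([.6275,-.1249])
for th in np.append(np.arange(1.0,.11,-.12),[.08,.04,0,-.04,-.06]):
    a=2.4654+th; p=H+.15*np.array([np.cos(a),np.sin(a)])
    print(round(th,2),rel([*p,.047],np.degrees(np.arctan2(np.cos(a),-np.sin(a)))))
E
```

```text
t: 3.1
eef_pos: [0.4865, -0.1886, 0.0441]
tool_rot: [0.003, 0.982, 0.19, 0.002]
contact_force: [-0.6, 0.6, 0.6]
gripper_width: 0.301
grasp_force: 0.0
1.0 [np.float64(0.48), np.float64(-1.53), np.float64(-0.3), np.float64(0.058)]
0.88 [np.float64(0.7), np.float64(-3.32), np.float64(-0.31), np.float64(0.178)]
0.76 [np.float64(1.12), np.float64(-5.07), np.float64(-0.32), np.float64(0.298)]
0.64 [np.float64(1.75), np.float64(-6.75), np.float64(-0.32), np.float64(0.418)]
0.52 [np.float64(2.58), np.float64(-8.35), np.float64(-0.33), np.float64(0.538)]
0.4 [np.float64(3.59), np.float64(-9.83), np.float64(-0.34), np.float64(0.658)]
0.28 [np.float64(4.77), np.float64(-11.19), np.float64(-0.34), np.float64(0.778)]
0.16 [np.float64(6.11), np.float64(-12.39), np.float64(-0.34), np.float64(0.898)]
0.08 [np.float64(7.08), np.float64(-13.1), np.float64(-0.34), np.float64(0.978)]
0.04 [np.float64(7.58), np.float64(-13.43), np.float64(-0.34), np.float64(1.018)]
0.0 [np.float64(8.1), np.float64(-13.73), np.float64(-0.34), np.float64(1.058)]
-0.04 [np.float64(8.63), np.float64(-14.02), np.float64(-0.34), np.float64(1.098)]
-0.06 [np.float64(8.9), np.float64(-14.15), np.float64(-0.34), np.float64(1.118)]
```

```bash
python3 -m jog '[[0.4,-0.8,-0.2,0.03],[0.5,-1.5,-0.2,0.06],[0.6,-2.4,-0.2,0.12],[0.7,-3.3,-0.2,0.18],[0.9,-4.2,-0.2,0.24],[1.1,-5.1,-0.2,0.3],[1.4,-5.9,-0.2,0.36],[1.75,-6.75,-0.2,0.42],[2.15,-7.55,-0.2,0.48],[2.6,-8.35,-0.2,0.54],[3.1,-9.1,-0.2,0.6],[3.6,-9.85,-0.2,0.66],[4.2,-10.5,-0.2,0.72],[4.8,-11.2,-0.2,0.78],[5.4,-11.8,-0.2,0.84],[6.1,-12.4,-0.2,0.9],[6.6,-12.75,-0.2,0.94],[7.1,-13.1,-0.2,0.98]]'
python3 - <<'E'
from h import *
H=np.array([.6275,-.1249])
o=bot.get_obs();k=o['eef_pos'][:2]-H;print(np.linalg.norm(k),np.arctan2(k[1],k[0])-2.4654)
for th in [.04,0,-.02,-.04,-.06]:
    a=2.4654+th; p=H+.15*np.array([np.cos(a),np.sin(a)])
    print(round(th,2),rel([*p,.047],np.degrees(np.arctan2(np.cos(a),-np.sin(a)))))
snap('top','top1');im=cv2.imread('pics/top1.png')[200:335,300:480];cv2.imwrite('pics/crop2.png',cv2.resize(im,(720,540),interpolation=cv2.INTER_CUBIC))
E
```

```text
t: 4.6
eef_pos: [0.5071, -0.041, 0.0502]
tool_rot: [0.0, 0.955, -0.295, 0.007]
contact_force: [-0.1, -0.7, 0.2]
gripper_width: 0.302
grasp_force: 0.5
0.14669902541145127 0.06772761435865515
0.04 [np.float64(-0.32), np.float64(-0.42), np.float64(0.31), np.float64(0.036)]
0 [np.float64(-0.29), np.float64(-1.02), np.float64(0.32), np.float64(0.076)]
-0.02 [np.float64(-0.27), np.float64(-1.32), np.float64(0.32), np.float64(0.096)]
-0.04 [np.float64(-0.23), np.float64(-1.61), np.float64(0.32), np.float64(0.116)]
-0.06 [np.float64(-0.2), np.float64(-1.91), np.float64(0.32), np.float64(0.136)]
```

View pics/crop2.png

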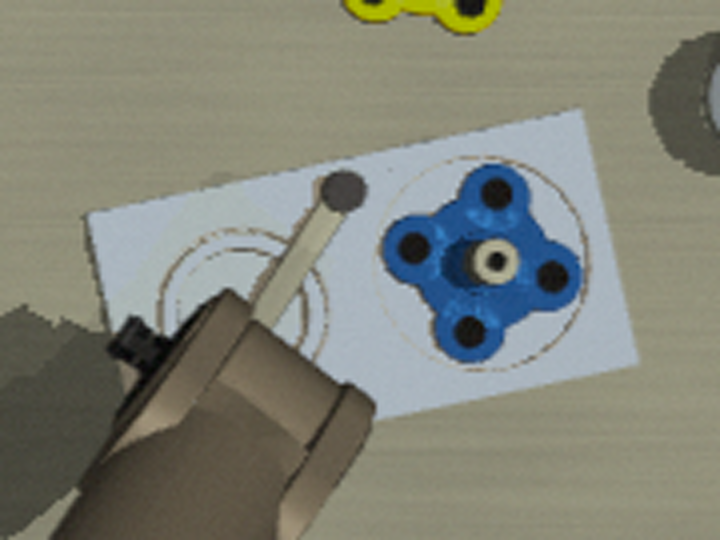

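The bar runs from the hinge at crop (343,190) towards (265,310) and is nearly shut. The hub is untouched. I'll push on through the detent.

```bash
python3 -m jog '[[-0.2,-0.4,0,0.04],[-0.2,-0.8,0,0.06],[-0.2,-1.1,0,0.08],[-0.2,-1.4,0,0.1],[-0.2,-1.7,0,0.11],[-0.2,-1.7,0,0.11]]'
python3 - <<'E'
from h import *
H=np.array([.6275,-.1249])
o=bot.get_obs();k=o['eef_pos'][:2]-H;print(np.linalg.norm(k),np.arctan2(k[1],k[0])-2.4654,o['contact_force'])
E
```

```text
t: 5.15
eef_pos: [0.5147, -0.0267, 0.0496]
tool_rot: [0.001, 0.938, -0.347, 0.007]
contact_force: [-1.0, -0.6, 0.7]
gripper_width: 0.299
grasp_force: 0.5
0.1495772784796974 -0.03980605118946734 [-1.04855604 -0.63701017  0.68521521]
```

```bash
python3 -m jog '[[0.1,-0.3,0,0],[0.1,-0.6,0,0.02],[0.1,-0.6,0,0.02]]'
```

```text
t: 5.4
eef_pos: [0.5151, -0.0264, 0.0491]
tool_rot: [0.003, 0.934, -0.358, 0.004]
contact_force: [-12.3, -10.7, 12.2]
gripper_width: 0.3
grasp_force: 7.9
```

A firm stop at 16 N, well above the 6 N detent, means the bar is on its end stop. I'll centre on the knob, rise and look.

```bash
python3 -m jog '[[-0.1,0.6,0,0],[-0.1,1.0,0,0],[-0.1,1.0,-4,0],[-0.1,1.0,-8,0],[-0.1,4,-12,0],[-0.1,8,-12,0],[-0.1,12,-12,0],[-0.1,16,-12,0],[-0.1,16,-12,0]]' -1
python3 - <<'E'
from h import *
snap('top','top2');im=cv2.imread('pics/top2.png')[200:335,300:480];cv2.imwrite('pics/crop3.png',cv2.resize(im,(720,540),interpolation=cv2.INTER_CUBIC))
c=load('top2');print(bot.get_obs()['q'].round(2))
E
```

```text
t: 6.15
eef_pos: [0.4052, -0.1446, 0.1684]
tool_rot: [-0.001, 0.933, -0.36, 0.006]
contact_force: [0.0, 0.8, 0.2]
gripper_width: 0.997
grasp_force: 0.0
[-0.82  0.32  1.22  2.23 -0.41  0.83 -1.64]
```

View pics/crop3.png

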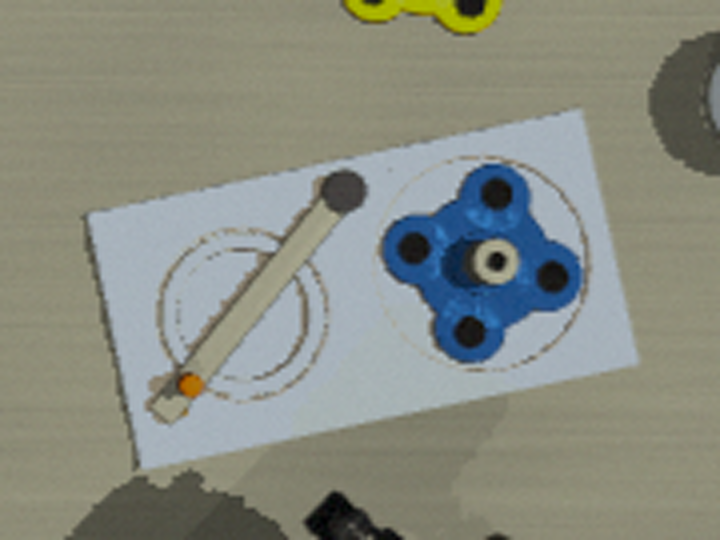

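The knob is at crop (190,386) and the bar lies over the middle of the ring, so it is shut. The hub is now clear. Its lobes sit symmetrically about the needed lean direction (azimuth -146°). So I can grip with tool x along +34° and tip the hub on its pocket rim while it hinges in the grip.

```bash
python3 - <<'E'
from h import *
c=load('top2')
k=atz(c,300+190.5/4-.5,200+386.5/4-.5,.078);H=np.array([.6275,-.1249]);d=k[:2]-H
print(k,np.linalg.norm(d),np.arctan2(d[1],d[0])-2.4654)
sp=atz(c,300+496.5/4-.5,200+261.5/4-.5,.064);print('spindle',sp)
print(rel([.5856,-.2114,.13],-56))
E
```

```text
[ 0.5103911  -0.03042051  0.078     ] 0.15046882889781657 -0.0026603431549325762
spindle [ 0.58540298 -0.2113665   0.064     ]
[np.float64(17.78), np.float64(-6.74), np.float64(4.1), np.float64(-1.327)]
```

```bash
python3 -m jog '[[3,-1,0,-0.12],[6,-2,0,-0.24],[9,-3,1,-0.36],[12,-4,1,-0.48],[15,-5.5,2,-0.6],[17.8,-6.7,3,-0.72],[17.8,-6.7,4,-0.84],[17.8,-6.7,4,-0.96],[17.8,-6.7,4,-1.08],[17.8,-6.7,4,-1.2],[17.8,-6.7,4,-1.33],[17.8,-6.7,4,-1.33],[17.8,-6.7,4,-1.33]]'
python3 - <<'E'
from h import *
print(rel([.5854,-.2114,.031],-56),bot.get_obs()['q'].round(2))
E
```

```text
t: 7.28
eef_pos: [0.589, -0.2082, 0.1307]
tool_rot: [0.004, 0.955, 0.295, 0.005]
contact_force: [-0.1, -0.2, 0.3]
gripper_width: 1.001
grasp_force: 0.0
[np.float64(-0.56), np.float64(-0.04), np.float64(9.97), np.float64(0.006)] [-0.18  0.56  0.58  1.81 -0.39  0.87 -0.39]
```

```bash
python3 -m jog '[[-0.5,0,3,0],[-0.5,0,6,0],[-0.5,0,8,0],[-0.5,0,9.3,0],[-0.5,0,9.9,0],[-0.5,0,9.9,0],[-0.5,0,9.9,0]]'
python3 - <<'E'
from h import *
print(rel([.5854,-.2114,.031],-56))
E
```

```text
t: 7.87
eef_pos: [0.5859, -0.2129, 0.0325]
tool_rot: [0.005, 0.955, 0.296, 0.005]
contact_force: [-0.2, -0.1, -0.8]
gripper_width: 0.997
grasp_force: 0.0
[np.float64(0.04), np.float64(-0.15), np.float64(0.15), np.float64(0.007)]
```

```bash
python3 -m jog '[[0,-0.1,0.1,0],[0,-0.1,0.1,0],[0,-0.1,0.1,0],[0,-0.1,0.1,0],[0,-0.1,0.1,0],[0,-0.1,0.1,0],[0,-0.1,0.1,0],[0,-0.1,0.1,0]]' 1 25
python3 - <<'E'
from h import *
o=bot.get_obs();R=Ro.from_quat(np.roll(o['tool_rot'],-1)).as_matrix();print(R.round(3).tolist())
G=R[:,2]*-.019+o['eef_pos'];print('G',G)
h=G[2]-.009
for P in(.048,):
  for a in np.radians([0,5,10,15,20,25,28]):
    r=np.hypot(P,h);b=np.arctan2(h,P); print(np.degrees(a).round(),'x',-round((P-r*np.cos(b+a))*100,2),'z',-round((r*np.sin(b+a)-h)*100,2))
E
```

```text
t: 8.53
eef_pos: [0.5851, -0.2121, 0.0315]
tool_rot: [0.005, 0.955, 0.296, 0.005]
contact_force: [-0.4, -0.1, 6.3]
gripper_width: 0.319
grasp_force: 24.8
[[0.824, 0.566, 0.013], [0.566, -0.824, -0.006], [0.007, 0.012, -1.0]]
G [ 0.58488996 -0.21198348  0.05045693]
0.0 x -0.0 z -0.0
5.0 x -0.38 z -0.4
10.0 x -0.79 z -0.77
15.0 x -1.24 z -1.1
20.0 x -1.71 z -1.39
25.0 x -2.2 z -1.64
28.0 x -2.51 z -1.77
```

```bash
python3 -m jog '[[-0.2,0,-0.05,0],[-0.45,0,-0.05,0],[-0.6,0,-0.2,0],[-0.8,0,-0.4,0],[-1.0,0,-0.6,0],[-1.2,0,-0.77,0],[-1.45,0,-0.95,0],[-1.65,0,-1.1,0],[-1.9,0,-1.25,0],[-2.1,0,-1.39,0],[-2.1,0,-1.39,0]]'
python3 - <<'E'
from h import *
snap('scene','s3');snap('top','top3')
a=cv2.resize(cv2.imread('pics/s3.png')[250:350,190:310],(480,400),interpolation=cv2.INTER_CUBIC)
b=cv2.resize(cv2.imread('pics/top3.png')[225:325,375:455],(320,400),interpolation=cv2.INTER_CUBIC)
cv2.imwrite('pics/crop4.png',np.hstack([a,b]))
E
```

```text
t: 9.45
eef_pos: [0.5669, -0.2235, 0.0449]
tool_rot: [0.004, 0.955, 0.296, 0.005]
contact_force: [2.7, 3.2, -3.8]
gripper_width: 0.317
grasp_force: 25.1
```

View pics/crop4.png

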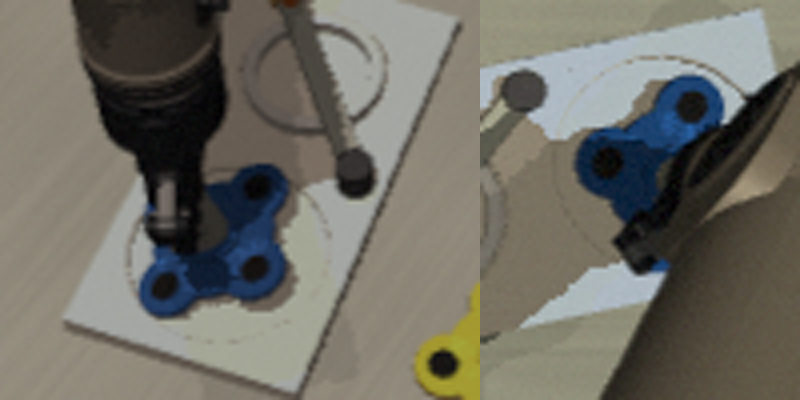

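The hub is tipping as planned: in both halves of the picture the far lobes have lifted and cast shadows. I'll measure the tilt from depth.

```bash
cat >> h.py <<'E'
def hubplane(tags,lim=.003):
    P=[]
    for tg in tags:
        c=load(tg);H,S,V=cv2.split(cv2.cvtColor(c['pixels'],cv2.COLOR_RGB2HSV))
        m=((H>100)&(H<125)&(S>120)).astype(np.uint8); e=bot.get_obs()['eef_pos']
        Q=np.array([dep(c,u,v) for v,u in np.argwhere(m)]); Q=Q[np.linalg.norm(Q-e,axis=1)<.12]
        print(tg,len(Q)); P.append(Q)
    P=np.vstack(P)
    for _ in range(8):
        m=np.median(P,0) if _==0 else P.mean(0);n=np.linalg.svd(P-m)[2][2];n*=np.sign(n[2]);r=(P-m)@n;P=P[abs(r)<max(lim,2*np.std(r)*(_<3))]
    az=np.degrees(np.arctan2(n[1],n[0]));print('n',n.round(3),'tilt',np.degrees(np.arccos(n[2])).round(1),'az',az.round(1),'pts',len(P),'std',np.std((P-P.mean(0))@n).round(4))
    return n,P
E
python3 - <<'E'
from h import *
hubplane(['s3']);hubplane(['top3']);n,P=hubplane(['s3','top3'])
E
```

```text
s3 629
n [-0.246 -0.152  0.957] tilt 16.8 az -148.3 pts 521 std 0.0014
top3 542
n [-0.226 -0.133  0.965] tilt 15.2 az -149.6 pts 344 std 0.0016
s3 629
top3 542
n [-0.246 -0.151  0.957] tilt 16.8 az -148.3 pts 873 std 0.0015
```

```bash
python3 -m jog '[[-0.2,0,-0.12,0],[-0.4,0,-0.24,0],[-0.6,0,-0.34,0],[-0.8,0,-0.44,0],[-0.8,0,-0.44,0]]'
python3 - <<'E'
from h import *
snap('scene','s4');snap('top','top4');hubplane(['s4','top4']);hubplane(['s4']);print(bot.get_obs()['q'].round(2))
E
```

```text
t: 9.97
eef_pos: [0.5603, -0.228, 0.049]
tool_rot: [0.004, 0.955, 0.296, 0.005]
contact_force: [3.6, 3.1, -2.9]
gripper_width: 0.318
grasp_force: 25.0
s4 609
top4 600
n [-0.343 -0.226  0.912] tilt 24.2 az -146.7 pts 880 std 0.0015
s4 609
n [-0.346 -0.222  0.911] tilt 24.3 az -147.3 pts 505 std 0.0015
[-0.09  0.64  0.51  1.9  -0.46  0.71 -0.28]
```

```bash
python3 -m jog '[[-0.1,0,-0.05,0],[-0.1,0,-0.05,0]]' 1 25; python3 -m jog '[[-0.1,0,-0.05,0],[-0.1,0,-0.05,0],[-0.1,0,-0.05,0],[0,0,-0.5,0],[0.3,0,-1.5,0],[0.4,0,-4,0],[0.4,0,-7,0],[0.4,0,-11,0],[0.4,0,-15,0],[0.4,0,-18,0],[0.4,0,-18,0],[0.4,0,-18,0]]' 1 100
python3 - <<'E'
from h import *
snap('scene','s5');snap('top','top5');n,P=hubplane(['s5']);hubplane(['s5','top5']);print(P.mean(0))
im=cv2.imread('pics/s5.png')[130:370,130:450];cv2.imwrite('pics/crop5.png',cv2.resize(im,(800,600)))
E
```

```text
t: 10.23
eef_pos: [0.5597, -0.2285, 0.0494]
tool_rot: [0.004, 0.955, 0.296, 0.005]
contact_force: [3.6, 4.4, -3.5]
gripper_width: 0.318
grasp_force: 24.9
t: 11.23
eef_pos: [0.5608, -0.2271, 0.2316]
tool_rot: [0.005, 0.955, 0.295, 0.006]
contact_force: [0.8, 0.4, -4.3]
gripper_width: 0.301
grasp_force: 98.9
s5 739
n [-0.337 -0.214  0.917] tilt 23.5 az -147.6 pts 635 std 0.0013
s5 739
top5 795
n [-0.331 -0.207  0.921] tilt 23.0 az -147.9 pts 1210 std 0.0015
[ 0.58898163 -0.22281617  0.22272824]
```

View pics/crop5.png

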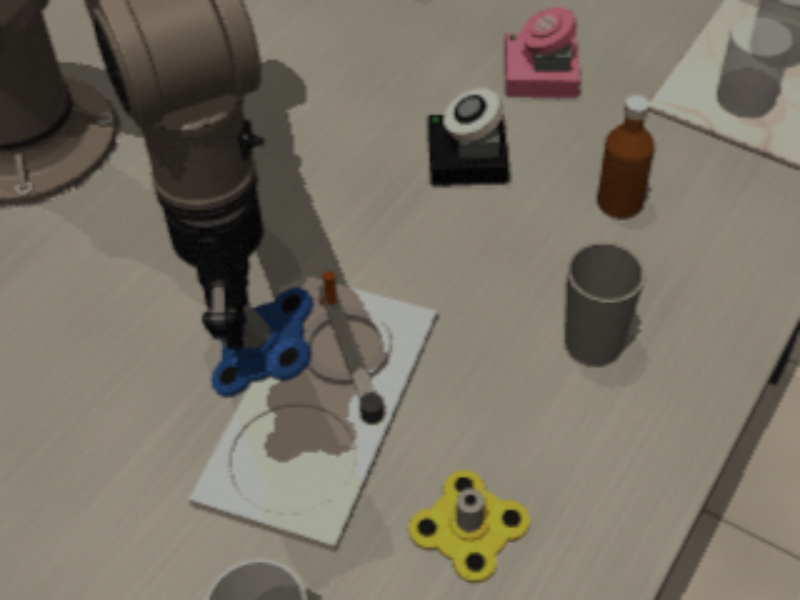

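It holds in the air, leaning towards azimuth about -148°. The keeper is still shut over the ring at crop (345,340). I'll check the fit's bias and the grip height.

```bash
python3 - <<'E'
from h import *
import h
o=bot.get_obs();R=Ro.from_quat(np.roll(o['tool_rot'],-1)).as_matrix();G=o['eef_pos']-.019*R[:,2]
for t in(['s5'],['top5']):
    n,P=hubplane(t); print('h',n@(G-P.mean(0))+.008,'centre',G-n*.0415)
class F:
    get_obs=staticmethod(lambda:{'eef_pos':np.array([.585,-.211,.03])})
h.bot=F
hubplane(['scene0']);hubplane(['top0'])
E
```

```text
s5 739
n [-0.337 -0.214  0.917] tilt 23.5 az -147.6 pts 635 std 0.0013
h 0.04124023870288279 centre [ 0.57322568 -0.21666376  0.2093672 ]
top5 795
n [-0.323 -0.209  0.923] tilt 22.6 az -147.0 pts 594 std 0.0015
h 0.04224845077188381 centre [ 0.57263539 -0.21683392  0.20911656]
scene0 755
n [-0.007  0.     1.   ] tilt 0.4 az 176.3 pts 577 std 0.0015
top0 1057
n [ 0.007 -0.014  1.   ] tilt 0.9 az -63.1 pts 651 std 0.0016
```

The tilt is about 1.5° short: gripping harder and lifting let it sag a little. There's plenty of time, so I'll go back down the same path, tip slightly further and regrip.

```bash
python3 -m jog '[[0,0,4,0],[0,0,8,0],[0,0,11,0],[0,0,14,0],[0,0,16,0],[-0.1,0,16.5,0],[-0.2,0,17.3,0],[-0.3,0,17.6,0]]' 1 100 ; python3 -m jog '[[-0.1,0,0.15,0],[-0.2,0,0.35,0],[-0.3,0,0.3,0],[-0.4,0,0.22,0],[-0.45,0,0.2,0],[-0.45,0,0.2,0]]' 1 25
python3 - <<'E'
from h import *
snap('scene','s6');hubplane(['s6']);print(rel([.5597,-.2285,.0494]))
E
```

```text
t: 12.0
eef_pos: [0.5597, -0.2285, 0.0525]
tool_rot: [0.004, 0.955, 0.296, 0.004]
contact_force: [0.3, 0.2, -2.4]
gripper_width: 0.3
grasp_force: 99.0
t: 12.5
eef_pos: [0.5581, -0.2301, 0.0524]
tool_rot: [0.004, 0.955, 0.296, 0.006]
contact_force: [2.2, 4.6, 0.9]
gripper_width: 0.295
grasp_force: 98.9
s6 611
n [-0.344 -0.222  0.912] tilt 24.2 az -147.2 pts 483 std 0.0014
[np.float64(0.22), np.float64(-0.05), np.float64(0.3), 0]
```

```bash
python3 -m jog '[[-0.15,0,0,0],[-0.3,0,-0.05,0],[-0.4,0,-0.1,0],[-0.4,0,-0.1,0],[-0.4,0,-0.1,0]]' 1 100
python3 - <<'E'
from h import *
snap('scene','s7');hubplane(['s7'])
E
```

```text
t: 12.97
eef_pos: [0.5546, -0.2335, 0.0535]
tool_rot: [0.005, 0.955, 0.296, 0.006]
contact_force: [2.2, 3.2, 4.5]
gripper_width: 0.298
grasp_force: 99.5
s7 611
n [-0.327 -0.222  0.918] tilt 23.3 az -145.8 pts 504 std 0.0014
```

The low edge was about 4 mm too high and rode up the pocket rim. I'll back off, lower it, and push again with the edge seated.

```bash
python3 -m jog '[[0.5,0,-0.1,0],[1.0,0,0,0],[1.0,0,0.25,0],[0.9,0,0.4,0],[0.8,0,0.4,0],[0.65,0,0.4,0],[0.5,0,0.38,0],[0.35,0,0.35,0],[0.2,0,0.3,0],[0.2,0,0.3,0]]' 1 60
python3 - <<'E'
from h import *
snap('scene','s8');hubplane(['s8']);snap('top','top8');hubplane(['top8'])
E
```

```text
t: 13.85
eef_pos: [0.5589, -0.2291, 0.0498]
tool_rot: [0.004, 0.955, 0.298, 0.008]
contact_force: [8.8, 6.7, -2.9]
gripper_width: 0.299
grasp_force: 98.5
s8 606
n [-0.353 -0.235  0.906] tilt 25.1 az -146.4 pts 503 std 0.0014
top8 612
n [-0.339 -0.218  0.915] tilt 23.8 az -147.2 pts 385 std 0.0016
```

```bash
python3 -m jog '[[-0.15,0,-0.08,0],[-0.25,0,-0.12,0],[-0.25,0,-0.12,0],[-0.1,0,-0.3,0],[0.2,0,-1.5,0],[0.3,0,-4,0],[0.3,0,-8,0],[0.3,0,-12,0],[0.3,0,-16,0],[0.3,0,-19,0],[0.3,0,-19,0],[0.3,0,-19,0]]' 1 100
python3 - <<'E'
from h import *
snap('scene','s9');n,P=hubplane(['s9']);snap('top','top9');hubplane(['top9']);
o=bot.get_obs();R=Ro.from_quat(np.roll(o['tool_rot'],-1)).as_matrix();G=o['eef_pos']-.019*R[:,2]
print('h',n@(G-P.mean(0))+.008)
E
```

```text
t: 14.95
eef_pos: [0.5551, -0.2303, 0.2408]
tool_rot: [0.005, 0.955, 0.296, 0.006]
contact_force: [-0.5, 0.3, -3.8]
gripper_width: 0.299
grasp_force: 99.5
s9 748
n [-0.334 -0.218  0.917] tilt 23.5 az -146.8 pts 649 std 0.0012
top9 816
n [-0.326 -0.22   0.919] tilt 23.2 az -146.0 pts 571 std 0.0015
h 0.04145772914035166
```

Still about 1.5° short after lifting. I'll do one more tip, with about 2.5° of overtravel and the edge kept low.

```bash
python3 -m jog '[[0.2,0,4,0],[0.2,0,8,0],[0.2,0,12,0],[0.2,0,15,0],[0.2,0,17,0],[0.2,0,18.2,0],[0.1,0,18.8,0],[-0.1,0,18.95,0],[-0.3,0,18.98,0],[-0.5,0,18.95,0],[-0.65,0,18.9,0],[-0.8,0,18.86,0],[-0.9,0,18.82,0],[-0.9,0,18.82,0]]' 1 100
python3 - <<'E'
from h import *
snap('scene','s10');hubplane(['s10']);print(rel([.5589,-.2291,.0498]))
E
```

```text
t: 16.22
eef_pos: [0.5518, -0.2351, 0.052]
tool_rot: [0.005, 0.955, 0.297, 0.006]
contact_force: [3.9, 4.2, 5.9]
gripper_width: 0.305
grasp_force: 101.5
s10 623
n [-0.296 -0.21   0.932] tilt 21.2 az -144.7 pts 493 std 0.0014
[np.float64(0.92), np.float64(-0.1), np.float64(0.23), 0]
```

It rode the rim again, because the stiff 100 N grip won't hinge. I'll seat the hub, release it in its pocket, regrip at 25 N (which hinged cleanly), tip further, then clamp.

```bash
python3 -m jog '[[0.5,0,-0.1,0],[1.0,0,-0.1,0],[1.1,0,0.15,0],[1.1,0,0.35,0],[1.1,0,0.35,0]]' 1 100 ; python3 -m jog '[[0,0,0,0],[0,0,0,0],[0,0,0,0],[0,0,0,0],[0,0,0,0],[0,0,0,0],[0,0,0,0]]' -1 25
python3 - <<'E'
from h import *
snap('scene','s11');n,P=hubplane(['s11']);print(P.mean(0),rel([.5853,-.2114,.0315],-56))
im=cv2.imread('pics/s11.png')[240:360,180:320];cv2.imwrite('pics/crop6.png',cv2.resize(im,(700,600)))
E
```

```text
t: 16.68
eef_pos: [0.561, -0.228, 0.0491]
tool_rot: [0.004, 0.955, 0.297, 0.006]
contact_force: [-0.4, 5.7, 17.6]
gripper_width: 0.304
grasp_force: 104.0
t: 17.27
eef_pos: [0.5591, -0.2291, 0.0475]
tool_rot: [0.004, 0.955, 0.296, 0.005]
contact_force: [-0.3, 0.2, -0.4]
gripper_width: 0.998
grasp_force: 0.0
s11 577
n [0.051 0.031 0.998] tilt 3.4 az 31.2 pts 417 std 0.0015
[ 0.59168101 -0.22315287  0.01929285] [np.float64(3.14), np.float64(-0.0), np.float64(1.63), np.float64(0.008)]
```

View pics/crop6.png

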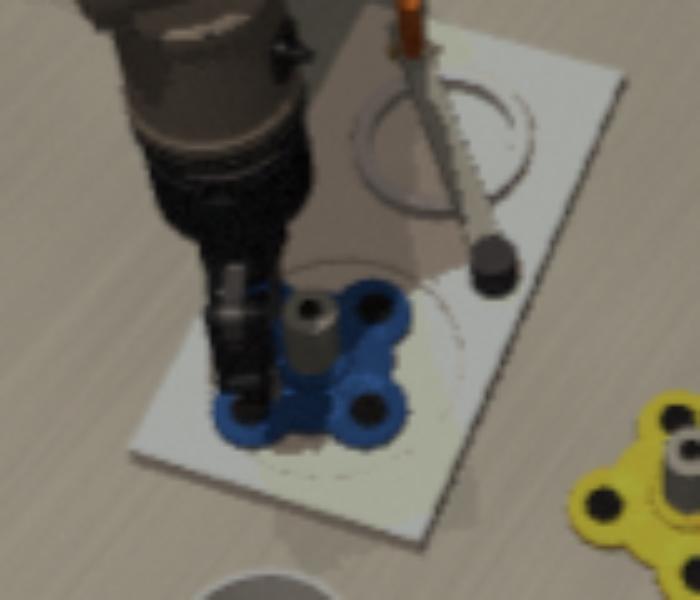

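The hub has dropped upright, but its near edge rests on the pocket rim (3° tilt, spindle top at crop (310,308)). I'll grip it lightly, lift a few mm, recentre and press it flat.

```bash
python3 - <<'E'
from h import *
c=load('s11');print(atz(c,180+310.5/5-.5,240+308.5/5-.5,.066)); print(atz(load('scene0'),246,301,.064))
p=atz(c,180+310.5/5-.5,240+308.5/5-.5,.066)
print(rel([p[0]-.001,p[1],.034],-56),rel([.5853,-.2114,.0315],-56))
E
```

```text
[ 0.57708571 -0.21671601  0.066     ]
[ 0.58530205 -0.20953851  0.064     ]
[np.float64(2.08), np.float64(-0.08), np.float64(1.37), np.float64(0.008)] [np.float64(3.14), np.float64(-0.0), np.float64(1.63), np.float64(0.008)]
```

```bash
python3 -m jog '[[0.8,-0.05,0.5,0],[1.6,-0.05,1.0,0],[2.1,-0.05,1.35,0],[2.1,-0.05,1.35,0],[2.1,-0.05,1.35,0]]' -1 ; python3 -m jog '[[0,0,0,0],[0,0,0,0],[0,0,0,0],[0,0,0,0],[0,0,0,0],[0,0,0,0],[0,0,0,0],[0,0,-0.4,0],[0,0,-0.8,0],[0.5,0,-0.8,0],[1.05,0,-0.8,0],[1.05,0,-0.4,0],[1.05,0,0.0,0],[1.05,0,0.25,0],[1.05,0,0.25,0]]' 1 25
python3 - <<'E'
from h import *
snap('scene','s12');n,P=hubplane(['s12']);print(P.mean(0),rel([.5853,-.2114,.0315],-56))
E
```

```text
t: 17.73
eef_pos: [0.5767, -0.2161, 0.0337]
tool_rot: [0.004, 0.955, 0.297, 0.004]
contact_force: [-0.5, 0.2, -0.4]
gripper_width: 0.999
grasp_force: 0.0
t: 18.98
eef_pos: [0.5849, -0.2113, 0.0317]
tool_rot: [0.004, 0.955, 0.296, 0.005]
contact_force: [-0.3, -0.9, 0.3]
gripper_width: 0.32
grasp_force: 25.9
s12 671
n [-0.011  0.007  1.   ] tilt 0.7 az 148.6 pts 531 std 0.0015
[ 0.59324585 -0.21877107  0.01691137] [np.float64(0.03), np.float64(0.03), np.float64(0.02), np.float64(0.008)]
```

```bash
python3 -m jog '[[-0.2,0,-0.05,0],[-0.45,0,-0.05,0],[-0.6,0,-0.2,0],[-0.8,0,-0.4,0],[-1.0,0,-0.6,0],[-1.2,0,-0.77,0],[-1.45,0,-0.95,0],[-1.65,0,-1.1,0],[-1.9,0,-1.25,0],[-2.1,0,-1.38,0],[-2.3,0,-1.5,0],[-2.5,0,-1.6,0],[-2.7,0,-1.7,0],[-2.9,0,-1.8,0],[-3.05,0,-1.85,0],[-3.2,0,-1.9,0],[-3.2,0,-1.9,0]]'
python3 - <<'E'
from h import *
snap('scene','s13');n,P=hubplane(['s13'])
E
```

```text
t: 20.45
eef_pos: [0.5583, -0.2292, 0.0508]
tool_rot: [0.004, 0.955, 0.296, 0.005]
contact_force: [0.4, -0.2, -3.0]
gripper_width: 0.325
grasp_force: 25.4
s13 674
n [-0.01  -0.004  1.   ] tilt 0.6 az -159.8 pts 545 std 0.0014
```

This time the hub hopped the rim flat instead of tipping, because it wasn't pressed down. I'll go back, press it down, and tip with z lagging slightly so the edge stays seated.

```bash
python3 -m jog '[[0.8,0,-0.1,0],[1.6,0,-0.1,0],[2.4,0,-0.1,0],[3.2,0,-0.1,0],[3.2,0,0.7,0],[3.2,0,1.5,0],[3.2,0,1.95,0],[3.2,0,2.1,0],[3.2,0,2.1,0]]'
python3 - <<'E'
from h import *
snap('scene','s14');n,P=hubplane(['s14']);print(P.mean(0)); print(rel([.5853,-.2114,.0315],-56))
E
```

```text
t: 21.25
eef_pos: [0.5851, -0.2105, 0.0309]
tool_rot: [0.003, 0.955, 0.296, 0.005]
contact_force: [-4.0, 4.5, 14.4]
gripper_width: 0.319
grasp_force: 27.9
s14 667
n [-0.009  0.008  1.   ] tilt 0.7 az 139.8 pts 529 std 0.0015
[ 0.59261212 -0.21761365  0.01675295]
[np.float64(-0.03), np.float64(0.09), np.float64(-0.06), np.float64(0.008)]
```

```bash
python3 -m jog '[[-0.2,0,0,0],[-0.45,0,0,0],[-0.6,0,-0.15,0],[-0.8,0,-0.4,0],[-1.0,0,-0.62,0],[-1.2,0,-0.82,0],[-1.4,0,-1.0,0],[-1.4,0,-1.0,0]]'
python3 - <<'E'
from h import *
snap('scene','s15');n,P=hubplane(['s15'])
E
```

```text
t: 21.97
eef_pos: [0.5734, -0.2189, 0.04]
tool_rot: [0.004, 0.955, 0.296, 0.005]
contact_force: [3.2, 1.5, -4.8]
gripper_width: 0.317
grasp_force: 25.4
s15 659
n [-0.127 -0.065  0.99 ] tilt 8.2 az -153.1 pts 507 std 0.0015
```

```bash
python3 -m jog '[[-0.2,0,-0.14,0],[-0.4,0,-0.27,0],[-0.6,0,-0.4,0],[-0.8,0,-0.53,0],[-1.0,0,-0.65,0],[-1.2,0,-0.77,0],[-1.4,0,-0.87,0],[-1.6,0,-0.96,0],[-1.75,0,-1.03,0],[-1.75,0,-1.03,0]]'
python3 - <<'E'
from h import *
snap('scene','s16');n,P=hubplane(['s16'])
E
```

```text
t: 22.85
eef_pos: [0.5588, -0.2284, 0.0504]
tool_rot: [0.004, 0.955, 0.296, 0.005]
contact_force: [3.4, 2.9, -2.5]
gripper_width: 0.319
grasp_force: 24.9
s16 607
n [-0.311 -0.221  0.924] tilt 22.4 az -144.6 pts 483 std 0.0015
```

```bash
python3 -m jog '[[-0.15,0,0,0],[-0.3,0,-0.05,0],[-0.42,0,-0.08,0],[-0.5,0,-0.12,0],[-0.5,0,-0.12,0]]'
python3 - <<'E'
from h import *
snap('scene','s17');n,P=hubplane(['s17'])
E
```

```text
t: 23.32
eef_pos: [0.5551, -0.2311, 0.0518]
tool_rot: [0.004, 0.955, 0.296, 0.005]
contact_force: [3.9, 3.7, -1.0]
gripper_width: 0.324
grasp_force: 24.7
s17 601
n [-0.372 -0.241  0.896] tilt 26.3 az -147.0 pts 506 std 0.0014
```

Now 26.3°. I'll clamp and lift.

```bash
python3 -m jog '[[0,0,0,0],[0,0,0,0],[0,0,0,0],[0,0,0,0],[0.1,0,-0.5,0],[0.3,0,-1.5,0],[0.4,0,-4,0],[0.4,0,-8,0],[0.4,0,-12,0],[0.4,0,-16,0],[0.4,0,-19,0],[0.4,0,-19,0],[0.4,0,-19,0]]' 1 100
python3 - <<'E'
from h import *
snap('scene','s18');snap('top','top18');n,P=hubplane(['s18']);hubplane(['top18'])
o=bot.get_obs();R=Ro.from_quat(np.roll(o['tool_rot'],-1)).as_matrix();G=o['eef_pos']-.019*R[:,2]
print('h',n@(G-P.mean(0))+.008,o['q'].round(2))
E
```

```text
t: 24.45
eef_pos: [0.5555, -0.2295, 0.2432]
tool_rot: [0.005, 0.955, 0.296, 0.006]
contact_force: [-0.7, 0.6, -3.4]
gripper_width: 0.299
grasp_force: 98.9
s18 736
n [-0.354 -0.232  0.906] tilt 25.0 az -146.7 pts 652 std 0.0013
top18 840
n [-0.349 -0.234  0.908] tilt 24.8 az -146.1 pts 600 std 0.0015
h 0.040827185369449716 [-0.23  0.4   0.68  1.78 -0.28  1.06 -0.42]
```

The tilt in the air is 25.0° at azimuth -146.7°, against a lens axis of 25° and about -146°. Next I'll find the hub centre and the shift to the focus point.

```bash
cat >> h.py <<'E'
def centre(tags):
    n,P=hubplane(tags); m=P.mean(0); e1=np.cross([0,0,1],n); e1/=np.linalg.norm(e1); e2=np.cross(n,e1)
    (x,y),r=cv2.minEnclosingCircle(np.float32(np.c_[(P-m)@e1,(P-m)@e2])); c=m+x*e1+y*e2-.008*n
    o=bot.get_obs();R=Ro.from_quat(np.roll(o['tool_rot'],-1)).as_matrix();G=o['eef_pos']-.019*R[:,2]
    print('circle r',r,'centre',c.round(4),'from grip',(G-n*(n@(G-m)+.008)).round(4)); return c
FOC=np.array([.5108,.274,.09])+.12*np.array([-.350,-.236,.906])
E
python3 - <<'E'
from h import *
print('focus',FOC);centre(['s18']);centre(['top18']);centre(['s18','top18'])
n=np.array([-.352,-.233,.907]);o=bot.get_obs();R=Ro.from_quat(np.roll(o['tool_rot'],-1)).as_matrix()
p=FOC+n*.0408+.019*R[:,2];print(p,rel(p))
E
```

```text
focus [0.4688  0.24568 0.19872]
s18 736
n [-0.354 -0.232  0.906] tilt 25.0 az -146.7 pts 652 std 0.0013
circle r 0.05996835604310036 centre [ 0.5767 -0.2186  0.2252] from grip [ 0.5686 -0.2186  0.2221]
top18 840
n [-0.349 -0.234  0.908] tilt 24.8 az -146.1 pts 600 std 0.0015
circle r 0.05699888616800308 centre [ 0.581  -0.2071  0.2281] from grip [ 0.5689 -0.2181  0.2206]
s18 736
top18 840
n [-0.351 -0.223  0.909] tilt 24.6 az -147.5 pts 1220 std 0.0015
circle r 0.061941664665937424 centre [ 0.5779 -0.2168  0.2255] from grip [ 0.5686 -0.2188  0.2215]
[0.45460991 0.23608141 0.2167266 ] [np.float64(18.01), np.float64(-43.95), np.float64(2.02), 0]
```

The enclosing circle (r 61.9 mm, as expected) shows the spindle sits about 9 mm off the pad centre, which matches the extra travel I needed. I'll use the circle's centre. Moving there high, then lowering.

```bash
python3 - <<'E'
from h import *
o=bot.get_obs();print(rel(o['eef_pos']+FOC-[.5779,-.2168,.2255]))
E
```

```text
[np.float64(17.13), np.float64(-44.34), np.float64(2.35), 0]
```

```bash
python3 -m jog '[[0.5,-1.3,0,0],[1.5,-4,0,0],[2.7,-7,0,0],[3.8,-10,0,0],[5,-13,0,0],[6.2,-16,0,0],[7.3,-19,0,0],[8.5,-22,0,0],[9.7,-25,0,0],[10.8,-28,0,0],[12,-31,0,0],[13.1,-34,0,0],[14.3,-37,0,0],[15.4,-40,0,0],[16.4,-42.5,0.5,0],[17,-44,1.2,0],[17.1,-44.3,2,0],[17.1,-44.3,2.3,0],[17.1,-44.3,2.3,0],[17.1,-44.3,2.3,0]]'
python3 - <<'E'
from h import *
snap('scene','s19');snap('top','top19');centre(['s19']);c=centre(['s19','top19']);centre(['top19']);print('FOC',FOC,rel(bot.get_obs()['eef_pos']+FOC-c),bot.get_obs()['q'].round(2))
a=cv2.resize(cv2.imread('pics/s19.png')[110:210,250:370],(480,400),interpolation=cv2.INTER_CUBIC)
b=cv2.resize(cv2.imread('pics/top19.png')[240:340,185:265],(320,400),interpolation=cv2.INTER_CUBIC)
cv2.imwrite('pics/crop7.png',np.hstack([a,b]))
E
```

```text
t: 26.22
eef_pos: [0.4467, 0.2314, 0.2137]
tool_rot: [0.005, 0.956, 0.295, 0.004]
contact_force: [-0.4, -0.9, -2.7]
gripper_width: 0.303
grasp_force: 99.0
s19 419
n [-0.355 -0.241  0.903] tilt 25.4 az -145.8 pts 340 std 0.0014
circle r 0.061637599021196365 centre [0.4682 0.2407 0.1956] from grip [0.4624 0.2428 0.1939]
s19 419
top19 594
n [-0.355 -0.235  0.905] tilt 25.2 az -146.5 pts 759 std 0.0015
circle r 0.062367409467697144 centre [0.4688 0.2434 0.1967] from grip [0.4624 0.2425 0.1939]
top19 594
n [-0.351 -0.23   0.908] tilt 24.8 az -146.8 pts 418 std 0.0015
circle r 0.06123756617307663 centre [0.4675 0.2447 0.1967] from grip [0.4622 0.2422 0.194 ]
FOC [0.4688  0.24568 0.19872] [np.float64(0.13), np.float64(-0.18), np.float64(-0.21), 0] [-1.02  0.22  0.48  2.01 -0.11  0.93 -1.46]
```

View pics/crop7.png

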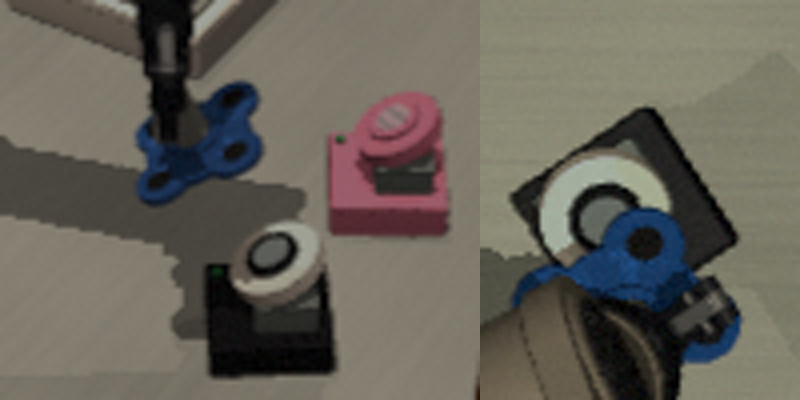

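The hub is held right side up over the black camera's lens, clear of it. Discs A (235,95) and C (158,185) in the left half give an independent check of the centre.

```bash
python3 - <<'E'
from h import *
c=load('s19');n=np.array([-.353,-.235,.906]);m=np.array([.4688,.2434,.1967])+.008*n
pts=[]
for x,y in((235,95),(237,150),(158,185)):
    o,d=ray(c,250+(x+.5)/4-.5,110+(y+.5)/4-.5); pts.append(o+d*(n@(m-o))/(n@d))
A,B,C=pts;print(np.linalg.norm(A-B),np.linalg.norm(B-C),np.linalg.norm(A-C),(A+C)/2-.008*n, FOC)
o=bot.get_obs();print(o['eef_pos'],o['joint_vel'].round(3))
E
```

```text
0.06210648991937436 0.06348402614508555 0.09318519149600703 [0.46592932 0.24243161 0.19533033] [0.4688  0.24568 0.19872]
[0.44711677 0.23213029 0.21453782] [-0.003 -0.006 -0.007 -0.006 -0.002  0.    -0.002]
```

All estimates agree within about 3 mm. I'll make a small correction, hold still, check, and hand in.

```bash
python3 -m jog '[[0.1,-0.1,-0.1,0],[0.2,-0.1,-0.2,0],[0.2,-0.1,-0.2,0],[0.2,-0.1,-0.2,0],[0.2,-0.1,-0.2,0],[0.2,-0.1,-0.2,0],[0.2,-0.1,-0.2,0],[0.2,-0.1,-0.2,0]]'
python3 - <<'E'
from h import *
snap('scene','s20');snap('top','top20');centre(['s20','top20']);print(FOC,bot.get_obs()['joint_vel'].round(3))
c=load('top20');h=cv2.split(cv2.cvtColor(c['pixels'],cv2.COLOR_RGB2HSV));m=(h[0]>5)&(h[0]<22)&(h[1]>170)&(h[2]>110)
a=np.argwhere(m[280:310,335:365]);print('knob px',a.mean(0)[::-1]+[335,280],len(a))
E
```

```text
t: 26.98
eef_pos: [0.4475, 0.2357, 0.2163]
tool_rot: [0.004, 0.955, 0.296, 0.005]
contact_force: [0.1, -0.2, -2.1]
gripper_width: 0.3
grasp_force: 99.0
s20 405
top20 588
n [-0.355 -0.232  0.906] tilt 25.1 az -146.9 pts 750 std 0.0015
circle r 0.06220899894833565 centre [0.4691 0.2472 0.1988] from grip [0.4627 0.2459 0.196 ]
[0.4688  0.24568 0.19872] [-0.002 -0.    -0.001  0.002  0.    -0.     0.001]
knob px [347.2173913  295.91304348] 23
```

The centre is within about 2 mm, the tilt is 25.1°, the arm is still, and the knob is still at its shut pixel (347,296). Handing in.

```bash
python3 -c "
from station import bot
print(bot.hand_in())"
```

```text
the job is handed in; nothing more can be done
None
```

I shut the keeper bar on its end stop, then handed in (no verdict came back) with the blue hub held still in front of the black camera, tilted 25.1° and within about 2 mm of the focus point by my measurements. Getting that tilt took several tries at tipping the hub against its pocket rim, including one release and regrip.

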